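Take the combination padlock off the lockout station and hold it up

ROBOT

A 7-joint arm with a two-finger parallel gripper is mounted at the origin on the work surface. World frame = base frame: x ahead of the robot, y to its left, z up, the work surface at z = 0. Lengths are in m, angles in rad, forces in N, time in s.
With the tool pointing down it reaches from about 0.425 to 0.875 m from the base axis. Payload 8.4 kg.
Tool frame: the origin (TCP) lies at the very end of the fingers, on their centre line; the grasp point (between the pads) lies 19 mm behind it; z points along the fingers, y is the line along which they close (so a half turn about z gives the same grasp; the last joint's range is limited). The gripper opens to 85 mm and grips with 20 to 120 N. Pads are 22 mm wide; open, the fingers measure 114 mm over their backs; the gripper's body (76 mm by 85 mm) begins 54 mm behind the grasp point. The pads swing forward as they close: fully open they stand 13 mm farther back than shut.
Start: joints at [-1.401, 0.333, 0.04, 1.465, -0.013, 1.343, -0.059], TCP at [0.173, 0.627, 0.231] pointing down, gripper open.
Joint ranges: [-2.58, 2.58], [-0.38, 2.09], [-1.3, 1.39], [0.25, 2.4], [-1.5, 4.64], [0.08, 2.09], [-2.65, 2.65]. Speed limits (rad/s): [2.22, 2.22, 2.79, 2.79, 3.14, 3.14, 3.14].

INTERFACE

Orientations are given as a unit quaternion [x, y, z, w].
In Python, from rig import r gives the robot as it stands. The module is installed in compiled form; this text tells all that it offers. Calls block until the motion is done:
- r.move_ptp(position, orientation): joint-space move of the TCP to a pose.
- r.move_l(position, rot=None, velocity=0.15): straight line of the TCP; rot=None keeps the orientation; velocity is the mean speed in m/s.
- r.set_joints(angles): joint-space move.
- r.move_gripper(opening, grasp_force=None): finger opening in m; grasp_force is the grip in N (None keeps the last); returns when the fingers have stopped.
- r.hold(seconds).
- r.ik(position, orientation): joint angles nearest the present ones, or None.
- r.read_state(): the state.
- r.capture(name): name is "side" or "top"; returns the picture (420x560x3 uint8, blue, green, red); there is no depth.
- r.get_calibration(name): a dict with "camera_matrix" (3x3 intrinsics, pixels), "T" (4x4, takes a point from camera to world coordinates). Camera axes: x right, y down, z forward; pixel columns grow to the right and rows downward; lengths in m; the calibration is good to about 2 mm. A picture is of the moment at which its call begins. get_calibration takes no time and is no camera call.
A pose or a line that the arm cannot do raises r.IKError and nothing moves.
- r.hand_in(): hands the job in; it is judged then, once.
The state is a dict: "time_s": time; "joints": joint angles; "qd": joint speeds; "tau": joint torques, N m; "tcp_pos": TCP position; "orientation": TCP orientation; "ft_force": force on the tool from outside, world axes, zero at the start; "moment": the same for the moment, N m; "gripper_width": finger opening in m; "finger_force": force on a finger pad.
Only numpy, scipy, OpenCV 4.12 (cv2) and the standard library are available. Lean on these libraries where they do the work, as an engineer would, in place of code of your own. Each camera call takes 0.05 s, during which the arm holds its last target. There are 200 camera calls.

TASK

Unlock the combination padlock that lies face up in the lockout station: turn its dial counter-clockwise, click by click, until the dial's white line points at the raised black mark on the lock's face and rests in that click, then pull the shackle fully open out of the steel eye while the lock stays in its seat. Take the opened lock off the station and finish still holding it in the gripper, still, face up and roughly level, at least 15 cm above the bench with the shackle still open. Do not shift or knock over the spray can, the spool or the screwdriver.

Things in the scene. Friction and masses are not known exactly. Their poses are not given: they have to be found in the camera images.
- dial (a joint): Dial angle in rad, counter-clockwise from above positive; 0 = the opening click, white line at the lock's black mark (towards the shackle). Starts 2 or 3 clicks short (-1.05 or -1.57); stops at -1.85 and +0.8. Clicks every 0.524 rad, about 0.1 Nm to pass; let go within 0.15 rad of a click, the dial snaps into it. The shackle is blocked unless the dial is near 0 (within 0.1 rad to be sure).
- shackle (a joint): How far the shackle is pulled out of the padlock, in m: 0 = shut, 0.032 = fully open (stop). It slides along the lock's -x axis against about 3 N of friction and stays where it is left. From 0.027 on the short leg is well clear of the eye.
- dial_grip (a point): Grip point of the black dial, on its axis, 60 mm above the lock's underside (100 mm above the bench at the start). Disc 52 mm across, 8 mm high, on top of the lock; on it an upright thumb bar 44 mm long, 10 mm wide, 30 mm high (bar top 8 mm above this point, disc top 22 mm below). The bar lies along this point's x axis, the white line on its -x half; z is up.
- shackle_bar (a point): Middle of the shackle's cross-bar: round steel 9 mm thick, straight for 24 mm along this point's y, level, 55 mm above the bench. The shackle pulls out along this point's -x. Its legs run from the bar along +x, 44 mm apart between centres; the station's eye plate begins 44 mm from here along +x. Below the bar is a foot plate 8 mm thick.
- lock_center (a point): Centre of the padlock's steel body, 70 (x) x 64 (y) x 30 mm, 0.45 kg in all, lying loose, face up, in a seat with 10 mm walls; centre 55 mm above the bench. Shackle on the -x face, dial axis through the centre. When shut, its short leg (y +22 mm) passes a closed steel eye just before that face; once open the lock lifts straight up, e.g. by the dial's bar.
- station: Fixed lockout station: origin on the bench under the lock's centre, axes parallel to the lock's. Foot plate 285 x 120 x 8 mm (x -115 to +170), green seat block 40 mm high, steel eye plate 6 mm thick at x -40, y +8 to +49, top 72 mm high; grey isolator box at x +70 to +165, 66 mm high, black handle to 80 mm.
- spray: White spray can, bystander, 52 mm across, 130 mm tall; origin at the centre of its underside.
- spool: Aluminium spool, bystander, 54 mm across, 52 mm tall; origin at the centre of its underside.
- driver: Screwdriver lying down, bystander, 200 mm long; origin under its middle.
There are look-alikes about, which are no part of the job. What is shaped like the part that bears dial but purple is not meant.

How it is judged:
On the way, in this order (a step that is already met when the one before it is completed fails the run):
1. the dial rests at the opening click (within 0.2 rad) with the shackle still shut and the lock in its seat (value of joint dial between -0.2 and 0.2 rad and value of joint shackle below 0.005 m and distance of lock_center from where it was at the start of the episode below 0.015 m), for 0.2 s.
2. the shackle is pulled fully open (27 mm or more) while the lock lies in its seat (value of joint shackle above 0.027 m and distance of lock_center from where it was at the start of the episode below 0.02 m), for 0.1 s.
At the end, for the whole second after the job is handed in: The lock's centre is more than 0.15 m above the bench, its shackle open by more than 24 mm, its face up within 0.4 rad of level, at rest (under 0.04 m/s), gripped by the fingers (more than 1 N) and touching nothing of the station (value of joint shackle above 0.024 m and height (world z) of lock_center above 0.15 m and angle between lock_center's own z axis and vertical below 0.4 rad and contact force between the fingers and lock above 1 N and contact force between lock and station below 0.1 N and linear speed of lock below 0.04 m/s); the arm keeps its last pose, push and grip.
It fails at once if the spray can is shifted by more than 25 mm or tipped (distance of spray from where it was at the start of the episode above 0.025 m or angle between spray's own z axis and vertical above 0.5 rad).
It fails at once if the spool is shifted by more than 25 mm or tipped (distance of spool from where it was at the start of the episode above 0.025 m or angle between spool's own z axis and vertical above 0.5 rad).
It fails at once if the screwdriver is shifted by more than 25 mm or tipped (distance of driver from where it was at the start of the episode above 0.025 m).
It also fails if it takes over 54 s, if anything falls off the work surface, if the arm or the gripper's body presses on something with over 40 N, if the wrist force passes 120 N, or if a joint passes its speed limit or range.

## Working session

There is one attempt and no reset: what is moved stays moved. The work goes in short steps, each a Python script; the robot and the scene stay as the last script left them, time stands still between calls to the robot, and variables do not carry over. Pictures are saved under pics/ and viewed, at most 10 in all, crops included, and the job is handed in when it is done.

```bash
mkdir -p pics; python3 - <<'E'
from rig import r
import cv2,numpy as np
a=r.capture("top");b=r.capture("side")
cv2.imwrite("pics/top0.png",a);cv2.imwrite("pics/side0.png",b)
for n in("top","side"):
    c=r.get_calibration(n);print(n,np.round(c["camera_matrix"],1).tolist(),np.round(c["T"],3).tolist())
s=r.read_state();print(s)
E
```

```text
top [[420.8, 0.0, 279.0], [0.0, 420.8, 212.2], [0.0, 0.0, 1.0]] [[-0.026, -0.985, 0.17, 0.396], [-1.0, 0.028, 0.01, 0.019], [-0.015, -0.169, -0.985, 1.172], [0.0, 0.0, 0.0, 1.0]]
side [[434.2, 0.0, 282.0], [0.0, 434.2, 214.9], [0.0, 0.0, 1.0]] [[-0.979, -0.145, 0.147, 0.397], [-0.206, 0.683, -0.701, 0.843], [0.001, -0.716, -0.698, 0.884], [0.0, 0.0, 0.0, 1.0]]
{'time_s': 0.1, 'joints': array([-1.40122775,  0.33383711,  0.03986653,  1.4661628 , -0.01339234,
        1.34331533, -0.05851707]), 'qd': array([-0.00108144,  0.00088628,  0.00061282, -0.00160891, -0.00032385,
        0.00053588, -0.00049817]), 'tau': array([ 4.43832469e-03, -6.60010314e+01,  1.37060769e+00, -4.06472898e+01,
        1.70274451e-02,  9.00743849e-03, -4.29868169e-05]), 'tcp_pos': array([0.17251772, 0.62626368, 0.23052195]), 'orientation': array([ 1.33992168e-01,  9.90982123e-01, -7.26907925e-04, -4.66788675e-05]), 'ft_force': array([-0.02516695,  0.05740938,  0.12572497]), 'moment': array([ 0.00868822, -0.0211624 ,  0.01119496]), 'finger_force': 0.0, 'gripper_width': 0.08534441234952678}
```

View pics/top0.png

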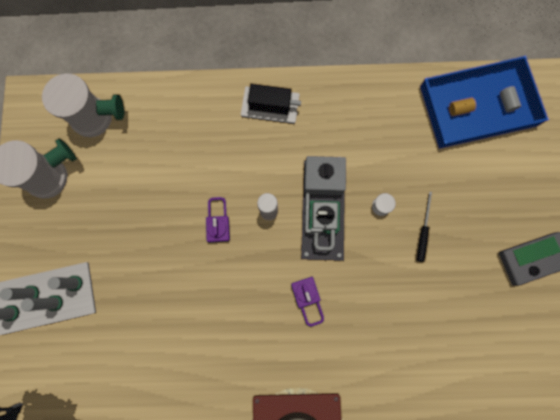

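View pics/side0.png

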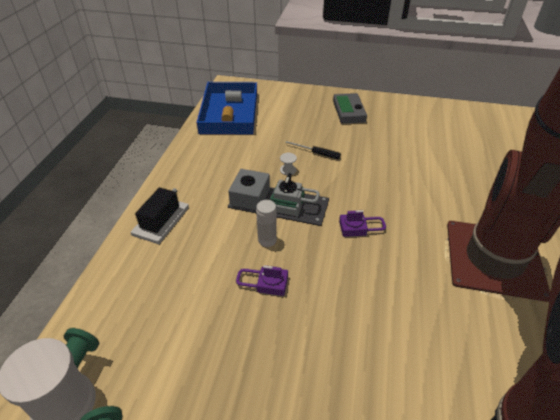

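The top view shows the station at about (323,210), with the lock at (325,215) and the shackle towards the robot at (323,240). The spray can is at (267,205), the spool at (385,204) and the screwdriver at (425,230). The purple look-alikes are at (217,222) and (308,300). In the side view the lock is at (289,195). I'll zoom in on it.

```bash
python3 - <<'E'
import cv2,numpy as np
a=cv2.imread("pics/top0.png")[145:270,255:405];b=cv2.imread("pics/side0.png")[145:255,220:340]
a=cv2.resize(a[:,35:110],None,fx=4.8,fy=4.8,interpolation=cv2.INTER_CUBIC);b=cv2.resize(b,None,fx=3.6,fy=3.6,interpolation=cv2.INTER_CUBIC)
h=600;o=np.zeros((h,a.shape[1]+b.shape[1],3),np.uint8);o[:a.shape[0],:a.shape[1]]=a;o[:b.shape[0],a.shape[1]:]=b
print(a.shape,b.shape);cv2.imwrite("pics/z0.png",o)
E
```

```text
(600, 360, 3) (396, 432, 3)
```

View pics/z0.png

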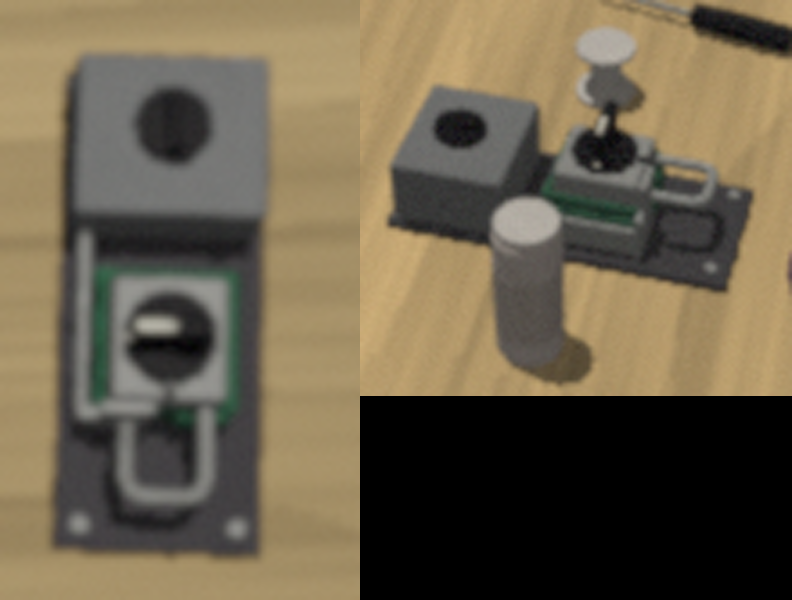

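The dial's white line points image-left, which is world +y. The shackle points towards the robot (world -x), so the dial is at -1.57, 3 clicks short. Next I'll triangulate the dial, the shackle bar, the foot-plate screws and the bystanders.

```bash
cat > h.py <<'E'
import numpy as np,cv2
from rig import r
from scipy.spatial.transform import Rotation as R
def ray(n,p):
    c=r.get_calibration(n);T=np.array(c["T"]);d=T[:3,:3]@np.linalg.inv(c["camera_matrix"])@[p[0],p[1],1.]
    return T[:3,3],d/np.linalg.norm(d)
def plane(n,p,z):
    o,d=ray(n,p);return o+d*(z-o[2])/d[2]
def tri(pt,ps):
    A=np.zeros((3,3));b=np.zeros(3);L=[ray("top",pt),ray("side",ps)]
    for o,d in L:
        P=np.eye(3)-np.outer(d,d);A+=P;b+=P@o
    x=np.linalg.solve(A,b);return x,np.linalg.norm((np.eye(3)-np.outer(L[0][1],L[0][1]))@(x-L[0][0]))
def blobs(img,box,lo,hi,amin=8):
    x0,y0,x1,y1=box;m=cv2.inRange(img[y0:y1,x0:x1],np.array(lo),np.array(hi))
    n,l,s,c=cv2.connectedComponentsWithStats(m)
    out=[]
    for i in range(1,n):
        if s[i,4]>=amin:
            rc=cv2.minAreaRect(np.argwhere(l==i)[:,::-1].astype(np.float32))
            out.append((np.round(c[i]+[x0,y0],1).tolist(),int(s[i,4]),np.round(np.array(rc[0])+[x0,y0],1).tolist(),np.round(rc[1],1).tolist(),round(rc[2],1)))
    return out
E
python3 - <<'E'
from h import *
a=cv2.imread("pics/top0.png");b=cv2.imread("pics/side0.png")
f=lambda u,v:(290+u/4.8,145+v/4.8);g=lambda u,v:(220+(u-360)/3.6,145+v/3.6)
pr=lambda n,x:print(n,np.round(x,4))
for n,p,q in [("disc",(172,338),(604,152)),("shk bar mid",(165,495),(710,185)),("screwL",(79,524),(711,267)),("screwR",(237,528),(735,196)),("box hole",(173,125),(460,128))]:
    x,e=tri(f(*p),g(*q));print(n,np.round(x,4),round(e,4))
for n,p,z in [("disc",(172,338),.078),("shk",(165,495),.055),("scL",(79,524),.008),("scR",(237,528),.008),("hole",(173,125),.066),("boxTL",(78,57),.066),("boxTR",(268,60),.066),("lockTL",(112,278),.07),("lockTR",(228,278),.07),("lineL",(136,326),.108),("lineR",(180,326),.108)]:
    pr(n,plane("top",f(*p),z))
pr("spray",plane("top",(267,203),.13));pr("spool",plane("top",(384.5,204),.052))
pr("driver",plane("top",(425,228),.012));
print("dark top",blobs(a,(305,195,345,240),(0,0,0),(45,45,45),20));print("white top",blobs(a,(305,195,345,240),(185,185,185),(255,255,255),6))
print("scr",blobs(a,(300,245,350,262),(110,110,110),(255,255,255),3))
print("whitecans",blobs(a,(250,190,400,220),(150,150,150),(255,255,255),30))
E
```

```text
disc [ 0.5753 -0.0937  0.0659] 0.0008
shk bar mid [ 0.4886 -0.0874  0.0523] 0.0001
screwL [ 0.4777 -0.0416  0.0068] 0.0005
screwR [ 0.472  -0.1325  0.0037] 0.0007
box hole [ 0.6968 -0.0998  0.065 ] 0.0005
disc [ 0.5725 -0.0925  0.078 ]
shk [ 0.4886 -0.0871  0.055 ]
scL [ 0.4771 -0.0415  0.008 ]
scR [ 0.4724 -0.1319  0.008 ]
hole [ 0.6961 -0.0998  0.066 ]
boxTL [ 0.7375 -0.0477  0.066 ]
boxTR [ 0.7325 -0.1552  0.066 ]
lockTL [ 0.6084 -0.0616  0.07  ]
lockTR [ 0.6066 -0.1259  0.07  ]
lineL [ 0.5747 -0.0706  0.108 ]
lineR [ 0.574 -0.094  0.108]
spray [0.6    0.0595 0.13  ]
spool [ 0.6034 -0.2546  0.052 ]
driver [ 0.5402 -0.3713  0.012 ]
dark top [([326.0, 196.1], 99, [325.5, 196.5], [3.0, 31.0], 90.0), ([326.1, 216.2], 132, [326.0, 215.5], [13.3, 15.3], 33.7), ([325.3, 234.1], 45, [325.7, 234.0], [10.8, 6.0], 32.0), ([309.0, 235.2], 31, [308.7, 235.2], [8.2, 3.9], 14.0)]
white top []
scr [([324.4, 247.0], 39, [324.5, 246.5], [3.0, 17.0], 90.0), ([306.1, 253.7], 9, [306.3, 253.8], [2.8, 2.1], 45.0), ([338.9, 254.9], 8, [339.0, 255.0], [2.0, 2.0], 90.0)]
whitecans [([266.8, 202.2], 265, [266.8, 202.2], [17.0, 17.7], 45.0), ([385.0, 202.6], 279, [385.0, 203.0], [18.0, 18.0], 90.0)]
```

Heights check: shackle bar 0.052 (expected 0.055) and screws 0.005 (expected 0.008). The disc triangulates low because the bar smears its side-view blob. Combining the cues gives a lock centre of about (0.574, -0.092) and a yaw of about -0.053. Next I'll check reach and move above the dial.

```bash
cat >> h.py <<'E'
C=np.array([.5738,-.0922]);PSI=-.053
def q(a): # tool pointing down, tool y at world angle a
    y=np.array([np.cos(a),np.sin(a),0]);z=np.array([0,0,-1.]);return R.from_matrix(np.c_[np.cross(y,z),y,z]).as_quat()
def st(x,y,z): # station -> world
    c,s=np.cos(PSI),np.sin(PSI);return np.array([C[0]+c*x-s*y,C[1]+s*x+c*y,z])
def show(n=""):
    s=r.read_state();print(n,round(s["time_s"],2),np.round(s["tcp_pos"],4),"F",np.round(s["ft_force"],1),"M",np.round(s["moment"],2),"w",round(s["gripper_width"],4),"ff",round(float(s["finger_force"]),1),"j7",round(s["joints"][6],2))
E
python3 - <<'E'
from h import *
for a in (0,np.pi/2,np.pi,-np.pi/2,1.7,-1.44):
    for p in (st(0,0,.083),st(0,0,.2),st(-87,0,36)/1 if 0 else st(-.087,0,.036),st(-.119,0,.036)):
        j=r.ik(p,q(PSI+a));print(round(a,2),np.round(p,3),None if j is None else np.round(j,2))
E
```

```text
0 [ 0.574 -0.092  0.083] [-0.69  0.47  0.98  1.84 -0.45  1.07  0.41]
0 [ 0.574 -0.092  0.2  ] [-0.77  0.33  1.06  1.72 -0.3   1.27  0.3 ]
0 [ 0.487 -0.088  0.036] [-0.72  0.32  0.92  2.08 -0.33  0.89  0.34]
0 [ 0.455 -0.086  0.036] [-0.76  0.24  0.95  2.15 -0.25  0.87  0.28]
1.57 [ 0.574 -0.092  0.083] [-0.62  0.43  0.88  1.84 -0.38  1.05  1.92]
1.57 [ 0.574 -0.092  0.2  ] [-0.74  0.32  1.    1.72 -0.28  1.26  1.85]
1.57 [ 0.487 -0.088  0.036] [-0.68  0.3   0.87  2.08 -0.3   0.89  1.88]
1.57 [ 0.455 -0.086  0.036] [-0.76  0.23  0.94  2.15 -0.25  0.87  1.85]
3.14 [ 0.574 -0.092  0.083] [-0.83  0.63  1.22  1.85 -0.65  1.14 -2.57]
3.14 [ 0.574 -0.092  0.2  ] [-0.93  0.54  1.38  1.72 -0.54  1.34 -2.64]
3.14 [ 0.487 -0.088  0.036] [-0.93  0.49  1.23  2.08 -0.58  0.96 -2.58]
3.14 [ 0.455 -0.086  0.036] [-1.04  0.48  1.35  2.16 -0.59  0.96 -2.55]
-1.57 [ 0.574 -0.092  0.083] [-0.66  0.45  0.93  1.84 -0.42  1.06 -1.19]
-1.57 [ 0.574 -0.092  0.2  ] [-0.75  0.32  1.02  1.72 -0.29  1.26 -1.29]
-1.57 [ 0.487 -0.088  0.036] [-0.72  0.32  0.92  2.08 -0.33  0.89 -1.23]
-1.57 [ 0.455 -0.086  0.036] [-0.76  0.24  0.95  2.15 -0.25  0.87 -1.29]
1.7 [ 0.574 -0.092  0.083] [-0.62  0.43  0.87  1.84 -0.37  1.05  2.05]
1.7 [ 0.574 -0.092  0.2  ] [-0.73  0.31  1.    1.72 -0.28  1.26  1.98]
1.7 [ 0.487 -0.088  0.036] [-0.68  0.3   0.87  2.08 -0.3   0.89  2.01]
1.7 [ 0.455 -0.086  0.036] [-0.77  0.24  0.96  2.15 -0.26  0.87  1.99]
-1.44 [ 0.574 -0.092  0.083] [-0.67  0.46  0.95  1.84 -0.43  1.06 -1.05]
-1.44 [ 0.574 -0.092  0.2  ] [-0.75  0.32  1.02  1.72 -0.29  1.26 -1.15]
-1.44 [ 0.487 -0.088  0.036] [-0.69  0.31  0.88  2.08 -0.31  0.89 -1.12]
-1.44 [ 0.455 -0.086  0.036] [-0.8   0.25  0.99  2.15 -0.27  0.87 -1.14]
```

```bash
python3 - <<'E'
from h import *
j=np.array(r.read_state()["joints"]);j[0]=0.06;r.set_joints(j);show("swing")
r.move_ptp(st(0,0,.16),q(PSI));r.move_gripper(.04,20);show("above")
print(np.round(r.read_state()["joints"],2))
for a in (0,1.57,1.75):
    for p in (st(0,0,.083),st(-.119,0,.036)): print(np.round(r.ik(p,q(PSI+a)),2))
o=np.zeros((420,1120,3),np.uint8)
a=r.capture("top");b=r.capture("side")
cv2.imwrite("pics/z1.png",np.hstack([cv2.resize(a[150:270,280:370],(450,600),interpolation=2),cv2.resize(b[120:260,240:320],(343,600),interpolation=2)]))
E
```

```text
swing 3.14 [ 0.6416 -0.1017  0.2305] F [-1.   0.7 -0.7] M [-0.03 -0.02 -0.01] w 0.0853 ff 0.0 j7 -0.06
above 4.12 [ 0.574  -0.0922  0.1601] F [ 0.5  0.1 -0. ] M [-0.02  0.03 -0.01] w 0.0399 ff 0.0 j7 0.03
[ 0.07  0.24  0.01  1.73 -0.    1.17  0.03]
[ 0.07  0.32  0.01  1.81 -0.    1.02  0.03]
[ 0.09  0.17  0.    2.12 -0.    0.86  0.04]
[ 0.24  0.33 -0.18  1.8   0.07  1.02  1.55]
[ 0.24  0.17 -0.16  2.11  0.04  0.86  1.58]
[ 0.26  0.33 -0.2   1.8   0.08  1.03  1.72]
[ 0.26  0.17 -0.18  2.11  0.04  0.86  1.75]
```

View pics/z1.png

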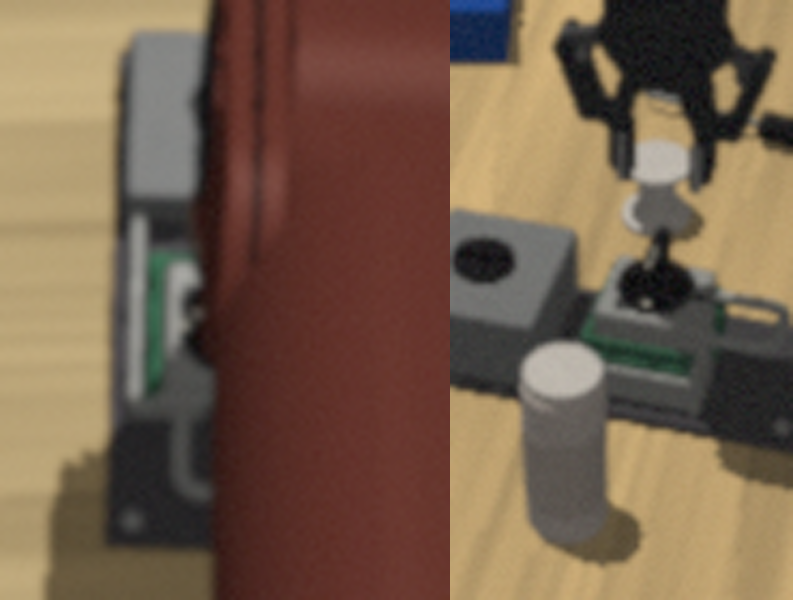

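The side view shows the open fingers at about (663,160) in the crop, straight above the bar at (662,235). Descend, grip gently and check the force.

```bash
python3 - <<'E'
from h import *
c=r.get_calibration("side");T=np.linalg.inv(c["T"]);p=T@np.r_[st(0,0,.108),1];u=c["camera_matrix"]@p[:3];print("bar top proj",u[:2]/u[2],"seen (289.4,174)")
r.move_l(st(0,0,.083),velocity=.08);show("down")
r.move_gripper(0,20);show("closed 20")
E
```

```text
bar top proj [288.63447978 176.33595915] seen (289.4,174)
down 5.33 [ 0.5743 -0.0922  0.0836] F [-0.1  0.6 -0.1] M [-0.02 -0.01  0.01] w 0.0401 ff 0.0 j7 0.03
closed 20 5.7 [ 0.5749 -0.0924  0.0835] F [ 5.2 -1.6 -1.8] M [-0.2  -1.16 -0.07] w 0.0097 ff 26.6 j7 0.03
```

Gripped at a width of 9.7 mm, as it should be for the bar. The side load of +5 N in x says the dial axis is about 1.5 mm further out, so I'll centre on it and turn.

```bash
python3 - <<'E'
from h import *
r.move_l([.5757,-.0922,.083],velocity=.03);show("shift")
r.move_gripper(0,40);show("grip")
for k in (.524,1.047,1.571):
    p=np.array([.5757,-.0922,.083]);
    for a in (k-.262,k): r.move_ptp(p,q(PSI+a))
    r.hold(.15);show(k)
E
```

```text
shift 5.95 [ 0.5756 -0.0923  0.0831] F [ 1.9 -0.8  1.2] M [-0.07  0.11 -0.03] w 0.0091 ff 27.1 j7 0.03
grip 6.17 [ 0.5756 -0.0923  0.0831] F [-1.3  0.5  5.1] M [-0.21  0.47  0.  ] w 0.0092 ff 45.0 j7 0.03
0.524 7.02 [ 0.5761 -0.0918  0.0832] F [3.6 1.6 1.5] M [ 0.37 -0.59 -0.1 ] w 0.0093 ff 44.4 j7 0.53
1.047 7.87 [ 0.5765 -0.0917  0.0833] F [5.5 2.2 1.9] M [ 0.62 -1.31 -0.05] w 0.0091 ff 44.4 j7 1.03
1.571 8.72 [ 0.5768 -0.0912  0.0834] F [6.2 3.6 0.6] M [ 0.91 -1.48 -0.09] w 0.009 ff 44.3 j7 1.52
```

```bash
python3 - <<'E'
from h import *
r.move_gripper(.04);show("open")
r.move_l([.5757,-.0922,.16],velocity=.15)
j=np.array(r.read_state()["joints"]);np.save("j.npy",j);j[0]-=.5;j[1]-=.1;r.set_joints(j);show("aside")
a=r.capture("top");b=r.capture("side");cv2.imwrite("pics/top2.png",a);cv2.imwrite("pics/side2.png",b)
cv2.imwrite("pics/z2.png",np.hstack([cv2.resize(a[150:270,280:370],(450,600),interpolation=2),cv2.resize(b[120:260,240:320],(343,600),interpolation=2)]))
E
```

```text
open 9.12 [ 0.5752 -0.0925  0.0827] F [0.6 0.1 0.2] M [-0.01  0.04 -0.02] w 0.0403 ff 0.0 j7 1.53
aside 10.92 [0.5556 0.1942 0.2167] F [ 0.3  0.3 -0.8] M [-0.04  0.13  0.  ] w 0.0398 ff 0.0 j7 1.55
```

View pics/z2.png

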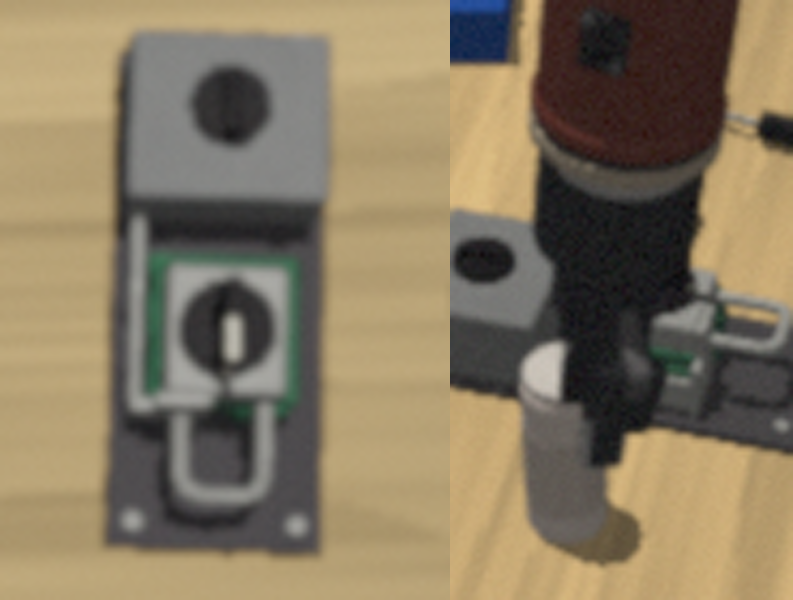

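The white line at crop (232,335) now points straight at the black mark at (225,385), so the dial rests at 0. The shackle is still shut with its bar at (220,493), and nothing else has moved. Next, grip the shackle bar.

```bash
python3 - <<'E'
from h import *
print(np.round(plane("top",(324,248.2),.055),4), np.round(tri((324,248.2),(317.2,196.4))[0],4))
r.move_ptp([.490,-.0875,.2],q(PSI));r.move_gripper(.032,20)
r.move_l([.490,-.0875,.075],velocity=.12);show("above")
r.move_l([.490,-.0875,.036],velocity=.05);show("down")
r.move_gripper(0,20);show("closed")
E
```

```text
[ 0.4884 -0.0861  0.055 ] [ 0.4885 -0.0863  0.0532]
above 13.81 [ 0.4905 -0.0876  0.0757] F [0.  0.1 0. ] M [-0.03 -0.    0.05] w 0.0318 ff 0.0 j7 0.05
down 14.74 [ 0.4902 -0.0875  0.0362] F [-0.1 -1.2  0.2] M [ 0.01 -0.01 -0.02] w 0.0322 ff 0.0 j7 0.06
closed 15.07 [ 0.49   -0.0876  0.0362] F [-2.2 -0.3  3.2] M [-0.    0.32 -0.07] w 0.0082 ff 20.1 j7 0.06
```

Gripped the bar at 8.2 mm, with the same -0.8 mm bias as on the dial bar. Pull it in stages.

```bash
python3 - <<'E'
from h import *
r.move_gripper(0,40)
d=np.array([np.cos(PSI),np.sin(PSI),0]);p0=np.array([.490,-.0875,.036])
for k in (.005,.015,.025,.031): r.move_l(p0-d*k,velocity=.04);show(k)
k=.031
while k<.0345 and r.read_state()["ft_force"][0]<9:
    k+=.0007;r.move_l(p0-d*k,velocity=.02);show(k)
E
```

```text
0.005 15.56 [ 0.4852 -0.0873  0.0363] F [ 0.8 -0.5  2.5] M [-0.17 -0.17  0.07] w 0.0076 ff 38.5 j7 0.06
0.015 15.96 [ 0.4744 -0.0866  0.036 ] F [-0.4  0.6  3.9] M [-0.04  0.08  0.02] w 0.0076 ff 38.7 j7 0.05
0.025 16.36 [ 0.4642 -0.086   0.0358] F [-0.7  0.7  4.1] M [ 0.14  0.15 -0.06] w 0.0075 ff 38.7 j7 0.05
0.031 16.66 [ 0.4585 -0.0857  0.0359] F [-0.4  0.7  2.6] M [ 0.22 -0.06 -0.02] w 0.0075 ff 38.7 j7 0.05
0.0317 16.91 [ 0.4584 -0.0858  0.036 ] F [1.5 1.  2.9] M [ 0.21 -0.29 -0.02] w 0.0076 ff 38.6 j7 0.05
0.0324 17.16 [ 0.4578 -0.0858  0.036 ] F [3.1 1.2 2.4] M [ 0.28 -0.59  0.02] w 0.0077 ff 38.4 j7 0.05
0.0331 17.41 [ 0.457  -0.0857  0.036 ] F [3.5 2.2 2.5] M [ 0.33 -0.64  0.03] w 0.0076 ff 38.5 j7 0.05
0.0338 17.66 [ 0.4566 -0.0857  0.0361] F [4.6 0.1 1.2] M [ 0.27 -1.02 -0.03] w 0.0074 ff 38.4 j7 0.05
0.034499999999999996 17.91 [ 0.4566 -0.0857  0.0364] F [6.7 1.2 0.3] M [ 0.27 -1.46  0.03] w 0.0076 ff 38.4 j7 0.05
0.035199999999999995 18.16 [ 0.4566 -0.0857  0.0365] F [10.9  1.2 -2.6] M [ 0.18 -2.02  0.  ] w 0.0075 ff 38.2 j7 0.05
```

```bash
python3 - <<'E'
from h import *
d=np.array([np.cos(PSI),np.sin(PSI),0]);p0=np.array([.490,-.0875,.036])
r.move_l(p0-d*.0335,velocity=.02);r.move_gripper(.03);show("open")
p=p0-d*.0335;p[2]=.2;r.move_l(p,velocity=.2)
j=np.array(r.read_state()["joints"]);j[0]-=.5;r.set_joints(j);show("aside")
a=r.capture("top");b=r.capture("side");cv2.imwrite("pics/top3.png",a)
cv2.imwrite("pics/z3.png",np.hstack([cv2.resize(a[150:270,280:370],(450,600),interpolation=2),cv2.resize(b[120:260,240:320],(343,600),interpolation=2)]))
E
```

```text
open 18.75 [ 0.4557 -0.0859  0.0356] F [0.7 0.3 0.2] M [ 0.04 -0.06 -0.01] w 0.0304 ff 0.0 j7 0.05
aside 20.63 [0.4413 0.1419 0.1984] F [ 0.1 -0.1  0.4] M [ 0.01  0.03 -0.05] w 0.0302 ff 0.0 j7 0.03
```

View pics/z3.png

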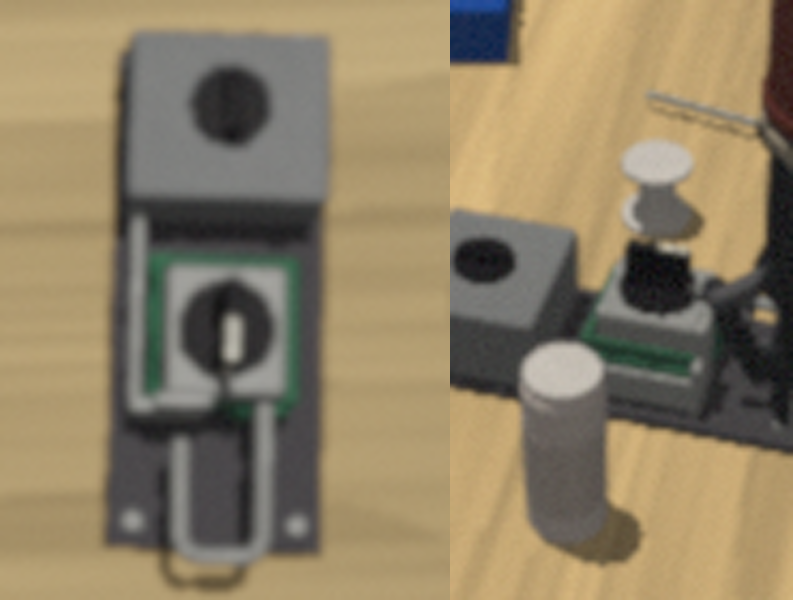

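The shackle is out: its bar went from crop row 493 to 553, about 31 mm. The short leg's end at (180,435) is clear of the eye, the dial is still at 0 and the lock is seated. Next, grip the dial bar and lift.

```bash
python3 - <<'E'
from h import *
Q=q(PSI+np.pi/2);x,y=.5762,-.0920
r.move_ptp([.5,-.05,.22],Q);r.move_ptp([x,y,.17],Q);r.move_gripper(.04,20)
r.move_l([x,y,.083],velocity=.1);show("down")
r.move_gripper(0,20);show("closed")
s=r.read_state();y+=np.clip(s["ft_force"][1]/5*.0012,-.002,.002)
r.move_l([x,y,.083],velocity=.03);r.move_gripper(0,70);show("grip")
r.move_l([x,y,.1],velocity=.04);show("up1")
E
```

```text
down 23.84 [ 0.5767 -0.0921  0.0836] F [ 0.  -0.1 -0.4] M [-0.02  0.01 -0.01] w 0.0401 ff 0.0 j7 1.72
closed 24.21 [ 0.5767 -0.0916  0.0833] F [ 1.8  1.  -0.1] M [ 0.23 -0.39  0.01] w 0.0097 ff 26.3 j7 1.72
grip 24.68 [ 0.5767 -0.0916  0.0834] F [3.7 1.7 2.8] M [ 0.37 -0.69  0.02] w 0.0088 ff 72.6 j7 1.72
up1 25.25 [ 0.5762 -0.0922  0.0998] F [ 4.7 -1.3 -3.5] M [-0.21 -1.2  -0.06] w 0.0084 ff 71.9 j7 1.71
```

```bash
python3 - <<'E'
from h import *
p=np.array(r.read_state()["tcp_pos"])
for z in (.13,.235): r.move_l([.5765,-.0918,z],velocity=.08);show(z)
r.hold(.5);show("held")
b=r.capture("side");a=r.capture("top")
cv2.imwrite("pics/z4.png",np.hstack([cv2.resize(b[70:250,210:340],(433,600),interpolation=2),cv2.resize(a[150:270,290:360],(350,600),interpolation=2)]))
E
```

```text
0.13 25.77 [ 0.5756 -0.0917  0.1293] F [-0.  -0.3 -6.6] M [ 0.02 -0.04  0.  ] w 0.0085 ff 71.6 j7 1.7
0.235 27.24 [ 0.5762 -0.0917  0.2344] F [-0.2 -0.4 -5.5] M [-0.02 -0.04  0.02] w 0.0088 ff 71.6 j7 1.67
held 27.74 [ 0.5765 -0.0918  0.235 ] F [ 0.4  0.6 -5.1] M [ 0.01 -0.05 -0.01] w 0.0088 ff 71.6 j7 1.67
```

View pics/z4.png

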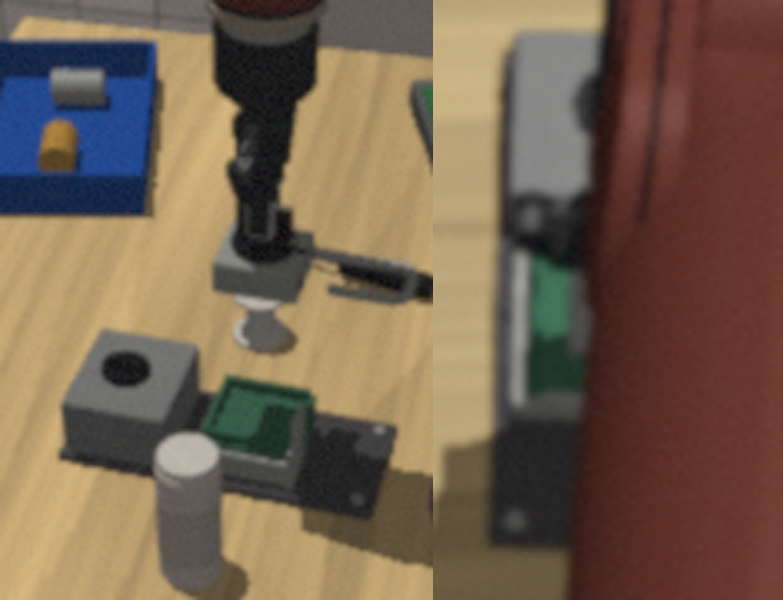

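The lock hangs level in the gripper at crop (263,265), with its shackle still open to (415,285) and the green seat empty at (260,415). The spray can and spool are undisturbed. Its centre is about 0.207 m above the bench and the load is steady, so I'll hand in.

```bash
python3 - <<'E'
from h import *
print(r.hand_in());
E
```

```text
the job is handed in; nothing more can be done
None
```

I unlocked the padlock, pulled its shackle fully open and lifted the lock off the station. I handed it in with the gripper still holding it, level and about 0.2 m above the bench. The hand-in gave no verdict, but pictures along the way showed each step done and the spray can and spool in place; I didn't check the screwdriver closely.

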